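Line up mini loaf cakes on a warming tray and lock its dial

ROBOT

A 6-joint arm with a two-finger parallel gripper is mounted at the origin on the work surface. World frame = base frame: x ahead of the robot, y to its left, z up, the work surface at z = 0. Lengths are in m, angles in rad, forces in N, time in s.
With the tool pointing down it reaches from about 0.3 to 0.825 m from the base axis. Payload 5.4 kg.
Tool frame: the origin (TCP) lies at the centre of the arm's flange, where the gripper is bolted on; the fingertips stand 190 mm ahead of it and the grasp point (between the pads) lies 171 mm ahead of it; z points along the fingers, y is the line along which they close (so a half turn about z gives the same grasp; the last joint's range is limited). The gripper opens to 92 mm and grips with 3 to 60 N. Pads are 20 mm wide; open, the fingers measure 128 mm over their backs; the gripper's body (75 mm by 189 mm) begins 69 mm behind the grasp point.
Start: joints at [1.015, 0.158, 1.597, -0, 1.386, -0.21], TCP at [0.195, 0.541, 0.405] pointing down, gripper open.
Joint ranges: [-2.91, 2.91], [-0.94, 2.29], [0.18, 2.7], [-1.29, 4.43], [0.17, 2.64], [-3, 3]. Speed limits (rad/s): [2.57, 2.57, 3.14, 3.14, 3.14, 3.14].

INTERFACE

Orientations are given as a unit quaternion [x, y, z, w].
In Python, from plant import ctrl, optics gives the robot as it stands.
- The arm moves only by the tool servo_tool, never from a script. Its argument "commands" is a list of rows, each a list of 2 entries, a list of its own where there are three numbers: the shift along the tool's x, y, z in units of 30 mm (1.0 is 30 mm), then the turn, a rotation vector about the tool's x, y, z in units of 5 degrees (1.0 is 5 degrees). A call has 1 to 12 rows; each row is the pose to reach, as a shift and turn from the pose commanded when the call began, along the tool's axes at that moment; what a row does not reach only later rows make up. A row lasts 1/12 s, in which the tool goes at most 41.7 mm and 7.16 degrees, less where a joint would pass 70% of its speed; a pose out of reach is approached as far as the arm can. A call with a gripper value outside its range is refused whole. "jaw" is the closure, from -1 (fully open) to 1 (shut), set as the call begins (left out, the last holds). The fingers move at their own pace and stop on an object; the grip force is fixed at half the most. Time passes only in rows, so rows that repeat a pose let the fingers close. It gives the time, the measured TCP pose, the force, the opening and the grip force at its end, in the units of the state.
- ctrl.observe(): the state, without advancing time (a new reading comes with each control period).
- optics.read_camera(name): name is "scene" or "side" or "wrist"; returns a dict with "frame" (400x640x3 uint8, blue, green, red), "range_z" (400x640 float32, m along the optical axis (not along the pixel's ray), 0 where there is no reading), "vertical_fov" (degrees; the focal length in pixels is half the picture's height over the tangent of half this angle, whatever the lens; pixels are square), "cx", "cy" (the principal point, pixels), "eye" and "attitude" of the camera in the world. Camera axes: x right, y down, z forward; pixel columns grow to the right and rows downward; lengths in m; the calibration is good to about 2 mm. A picture is of the moment at which its call begins.
- ctrl.finish_job(): hands the job in; it is judged then, once.
The state is a dict: "time": time; "joint_pos": joint angles; "joint_vel": joint speeds; "effort": joint torques, N m; "tcp_pos": TCP position; "tcp_rot": TCP orientation; "contact_force": force on the tool from outside, world axes, zero at the start; "torque": the same for the moment, N m; "width": opening from 0.0 (shut) to 1.0 (fully open); "gripper_force": force on a finger pad.
Only numpy, scipy, OpenCV 4.12 (cv2) and the standard library are available. Lean on these libraries where they do the work, as an engineer would, in place of code of your own. Each camera call takes 0.05 s, during which the arm holds its last target. There are 200 camera calls.

TASK

Set the three mini loaf cakes in a neat row on the warming tray, each upright inside one of the three white outlines with its long side along the outline, putting each down without dropping it. Then turn the tray's black dial clockwise until its white pointer is at the green mark, and with it there pull the dial straight out until it stops, so that it is locked. Leave the mug, the blue-lidded tub and the glass shaker where they stand.

Things in the scene. Friction and masses are not known exactly. Their poses are not given: they have to be found in the camera images.
- warmer: Fixed steel warming tray, 160 mm (x) by 390 mm (y). Origin: under the middle of its flat top, at counter height; y along it, away from its control end, z up. Black glass top 55 mm high, x -80 to +80, y -163 to +163 mm. At its -y end a control panel slopes down at 35 degrees from 55 to 12 mm high, bearing the dial. Three white outlines, 116 (x) by 68 mm, on the glass, 100 mm apart in y.
- slot_right (a point): Centre of the outline at the tray's -y end, on the glass surface; axes as warmer. The outline's long side runs along x.
- slot_middle (a point): Centre of the middle outline, on the glass surface; axes as warmer.
- slot_left (a point): Centre of the outline at the tray's +y end, on the glass surface; axes as warmer.
- dial (a joint): Dial's rotation in rad: grows as it turns clockwise seen from in front of the panel; stops at 0 and 2.4; pointer at the green mark at 1.5. The mark is straight up the slope from the dial's axis. Turns stiffly (0.05 N m friction) and stays where it is left.
- dial_pull (a joint): How far the dial is pulled out along its axis, in m: 0 pushed in, 0.012 fully out (stop). It needs about 5 N and stays where it is left; the dial still turns when out.
- dial_grip (a point): Point on the dial's axis to grip at, 27 mm above the panel. Black dial: disc of 58 mm diameter, top 9 mm above the panel, with an upright bar 60 mm long, 14 mm thick, its top 38 mm above the panel. Axes turn with it: x along the bar to its white pointer end, y across its thickness, z outward along the dial's axis (35 degrees from vertical, leaning to the tray's -y).
- loaf1: One of three identical mini loaf cakes, each in a rigid aluminium tin: 95 mm long (x), 50 mm wide (y), straight sides 36 mm high, brown cake above to 45 mm. 0.11 to 0.22 kg. Origin: centre of its underside. Any cake may go on any outline, either way round.
- loaf2: One of three identical mini loaf cakes, each in a rigid aluminium tin: 95 mm long (x), 50 mm wide (y), straight sides 36 mm high, brown cake above to 45 mm. 0.11 to 0.22 kg. Origin: centre of its underside. Any cake may go on any outline, either way round.
- loaf3: One of three identical mini loaf cakes, each in a rigid aluminium tin: 95 mm long (x), 50 mm wide (y), straight sides 36 mm high, brown cake above to 45 mm. 0.11 to 0.22 kg. Origin: centre of its underside. Any cake may go on any outline, either way round.
- mug: Bystander: white mug, rim radius 40 mm, 90 mm high, handle at its +y. Origin: centre of its underside.
- tub: Bystander: white tub with blue lid, 106 mm across, 55 mm high. Origin: centre of its underside.
- shaker: Bystander: small glass shaker with steel cap, 42 mm across, 95 mm high. Origin: centre of its underside.
There are look-alikes about, which are no part of the job. What is shaped like the loaf3 but red is not meant.

How it is judged:
On the way, in this order (a step that is already met when the one before it is completed fails the run):
1. the three cakes stand in the three outlines, released (((distance between loaf1 and slot_right below 0.014 m and angle between the x axis of loaf1 and the x axis of warmer, either way round below 0.18 rad and angle between loaf1's own z axis and vertical below 0.1 rad and z of loaf1 in the frame of warmer between 0.052 and 0.059 m) or (distance between loaf2 and slot_right below 0.014 m and angle between the x axis of loaf2 and the x axis of warmer, either way round below 0.18 rad and angle between loaf2's own z axis and vertical below 0.1 rad and z of loaf2 in the frame of warmer between 0.052 and 0.059 m) or (distance between loaf3 and slot_right below 0.014 m and angle between the x axis of loaf3 and the x axis of warmer, either way round below 0.18 rad and angle between loaf3's own z axis and vertical below 0.1 rad and z of loaf3 in the frame of warmer between 0.052 and 0.059 m)) and ((distance between loaf1 and slot_middle below 0.014 m and angle between the x axis of loaf1 and the x axis of warmer, either way round below 0.18 rad and angle between loaf1's own z axis and vertical below 0.1 rad and z of loaf1 in the frame of warmer between 0.052 and 0.059 m) or (distance between loaf2 and slot_middle below 0.014 m and angle between the x axis of loaf2 and the x axis of warmer, either way round below 0.18 rad and angle between loaf2's own z axis and vertical below 0.1 rad and z of loaf2 in the frame of warmer between 0.052 and 0.059 m) or (distance between loaf3 and slot_middle below 0.014 m and angle between the x axis of loaf3 and the x axis of warmer, either way round below 0.18 rad and angle between loaf3's own z axis and vertical below 0.1 rad and z of loaf3 in the frame of warmer between 0.052 and 0.059 m)) and ((distance between loaf1 and slot_left below 0.014 m and angle between the x axis of loaf1 and the x axis of warmer, either way round below 0.18 rad and angle between loaf1's own z axis and vertical below 0.1 rad and z of loaf1 in the frame of warmer between 0.052 and 0.059 m) or (distance between loaf2 and slot_left below 0.014 m and angle between the x axis of loaf2 and the x axis of warmer, either way round below 0.18 rad and angle between loaf2's own z axis and vertical below 0.1 rad and z of loaf2 in the frame of warmer between 0.052 and 0.059 m) or (distance between loaf3 and slot_left below 0.014 m and angle between the x axis of loaf3 and the x axis of warmer, either way round below 0.18 rad and angle between loaf3's own z axis and vertical below 0.1 rad and z of loaf3 in the frame of warmer between 0.052 and 0.059 m)) and contact force between the fingers and loaf1 below 0.1 N and contact force between the fingers and loaf2 below 0.1 N and contact force between the fingers and loaf3 below 0.1 N and linear speed of each of loaf1, loaf2, loaf3 below 0.02 m/s), for 0.2 s.
2. the dial, still pushed in, is turned to the green mark (value of joint dial between 1.38 and 1.62 rad and value of joint dial_pull below 0.004 m), for 0.1 s.
3. the dial is pulled fully out at the mark (value of joint dial between 1.38 and 1.62 rad and value of joint dial_pull above 0.009 m), for 0.2 s.
At the end, for the whole second after the job is handed in: Each outline holds one cake, upright (within 0.1 rad), standing on the glass, released and at rest, its centre within 14 mm of the outline's centre and its long side within 0.18 rad of the outline's; the dial reads 1.5 +/- 0.12 rad and is pulled out more than 9 mm (all of step 1 and all of step 3); the robot touches nothing.
It fails at once if the mug is moved more than 25 mm or tipped (distance of mug from where it was at the start of the episode above 0.025 m or angle between mug's own z axis and vertical above 0.3 rad).
It fails at once if the tub is moved more than 25 mm or tipped (distance of tub from where it was at the start of the episode above 0.025 m or angle between tub's own z axis and vertical above 0.3 rad).
It fails at once if the shaker is moved more than 25 mm or tipped (distance of shaker from where it was at the start of the episode above 0.025 m or angle between shaker's own z axis and vertical above 0.3 rad).
It fails at once if a cake is dropped (let go more than 25 mm above the tray's top) ((height (world z) of loaf1 above 0.08 m and contact force between the fingers and loaf1 below 0.05 N) or (height (world z) of loaf2 above 0.08 m and contact force between the fingers and loaf2 below 0.05 N) or (height (world z) of loaf3 above 0.08 m and contact force between the fingers and loaf3 below 0.05 N)).
It also fails if it takes over 72 s, if anything falls off the work surface, if the arm or the gripper's body presses on something with over 40 N, if the wrist force passes 120 N, or if a joint passes its speed limit or range.

## Working session

There is one attempt and no reset: what is moved stays moved. The work goes in short steps, Python scripts to look and compute and a tool call to move; the robot and the scene stay as the last step left them, time stands still between calls to the robot, and variables do not carry over. Pictures are saved under pics/ and viewed, at most 10 in all, crops included, and the job is handed in when it is done.

Besides the shell and the picture viewer there is one more tool, called after ">>>" as name(argument=value, ...) on one line, values as JSON. servo_tool: Moves the arm, as the interface text tells. Its arguments: {"type":"object","properties":{"commands":{"type":"array","items":{"type":"array"}},"jaw":{"type":"number"}},"required":["commands"]}

```bash
mkdir -p pics; ls; cat > h.py <<'E'
import numpy as np, cv2
from plant import ctrl, optics
from scipy.spatial.transform import Rotation as R
def cam(n):
    c=optics.read_camera(n); c['f']=200/np.tan(np.radians(c['vertical_fov'])/2)
    a=np.array(c['attitude'],float); c['R']=a if a.shape==(3,3) else R.from_quat(a).as_matrix()
    return c
def cloud(c):
    z=c['range_z']; v,u=np.mgrid[0:400,0:640]
    p=np.stack([(u-c['cx'])/c['f']*z,(v-c['cy'])/c['f']*z,z],-1)
    P=p@c['R'].T+np.array(c['eye']); P[z==0]=np.nan
    return P
E
python3 - <<'E'
from h import *
for n in ['scene','side']:
    c=cam(n); cv2.imwrite(f'pics/{n}0.png',c['frame']); np.savez(f'{n}0.npz',P=cloud(c),F=c['frame'])
    print(n,c['eye'],c['attitude'],c['vertical_fov'],c['cx'],c['cy'])
print(ctrl.observe())
E
```

```text
pics
scene [1.12874039 0.48000351 0.89349248] [ 0.38680995  0.84100604 -0.34319544 -0.15907167] 44.54402118957968 314.44333950561395 202.30796967385683
side [ 0.07805241 -0.69554562  0.93043874] [ 0.8896679  -0.28592745  0.10577392 -0.3399241 ] 46.99764760039142 325.41681929783016 200.7834102903709
{'time': 0.1, 'joint_pos': array([ 1.01491647e+00,  1.58967056e-01,  1.59807914e+00,  3.13523729e-08,
        1.38621532e+00, -2.10138131e-01]), 'joint_vel': array([ 3.11246084e-04, -1.51214837e-03, -2.91027696e-03, -3.09825487e-05,
       -1.02157281e-03, -7.67351276e-05]), 'effort': array([ 1.13168817e-04, -3.86506784e+01, -3.22959101e+01,  7.03171478e-02,
        3.39252886e-02, -1.67121800e-05]), 'tcp_pos': array([0.19477104, 0.5407439 , 0.40384138]), 'tcp_rot': array([ 1.72011071e-01,  9.85094663e-01, -7.73966572e-04, -3.11852349e-04]), 'contact_force': array([-0.09549333,  0.20064059, -0.4737012 ]), 'torque': array([ 0.07268735,  0.01089209, -0.01937174]), 'gripper_force': 0.0, 'width': 0.999103502968006}
```

View pics/scene0.png

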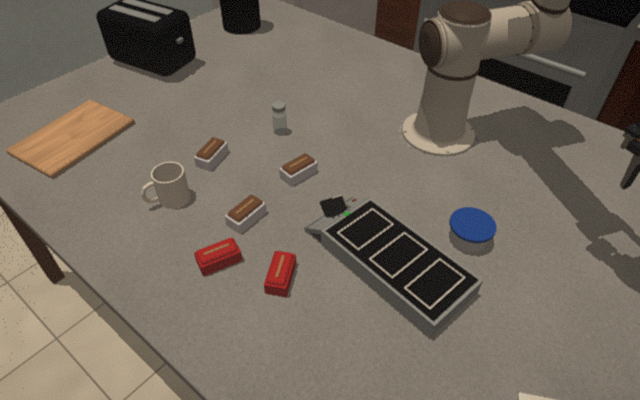

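View pics/side0.png

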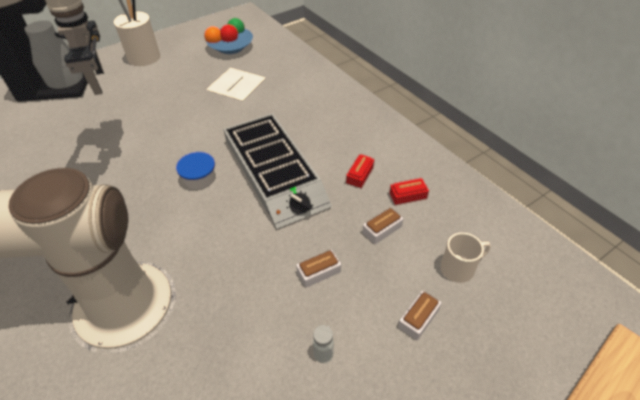

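Scene view: brown cakes at (211,152), (298,168), (246,211). The red blocks at (218,256) and (280,272) are the look-alikes, so they're excluded. The tray has outlines at (365,228), (399,255), (434,283), with the dial at (333,207). Mug (170,185), shaker (279,118), tub (472,226).

```bash
python3 - <<'E'
from h import *
S=np.load('scene0.npz');D=np.load('side0.npz')
cv2.imwrite('pics/crop.png',cv2.resize(np.hstack([S['F'][95:300,130:330],D['F'][140:345,280:480]]),None,fx=2,fy=2))
for N,M in (('scene',S),('side',D)):
    P=M['P'];F=M['F'];hsv=cv2.cvtColor(F,cv2.COLOR_BGR2HSV);z=P[...,2]
    print(N,'table z',np.nanmedian(z[np.abs(z)<.03]))
    ok=(np.hypot(P[...,0],P[...,1])<.95)&(P[...,0]>.1)
    brown=(ok&(z>.03)&(z<.06)&(hsv[...,0]<15)&(hsv[...,1]>90)).astype(np.uint8)
    n,l,st,ce=cv2.connectedComponentsWithStats(brown)
    for i in range(1,n):
        if st[i,4]<60: continue
        q=P[l==i]; 
        r=cv2.minAreaRect(q[:,:2].astype(np.float32)*1000); b=cv2.boxPoints(r)
        e=max(b[1]-b[0],b[2]-b[1],key=np.linalg.norm)
        print(' brown/red px',ce[i].round(),st[i,4],'sat',np.median(hsv[l==i],0),'xy',np.round(r[0]),'size',np.round(r[1]),'long ang',round(np.degrees(np.arctan2(e[1],e[0]))%180,1),'z',np.median(q[:,2]).round(3))
    m=(ok&(z>.047)&(z<.063)&(hsv[...,2]<60)).astype(np.uint8)
    m=cv2.morphologyEx(m,cv2.MORPH_CLOSE,np.ones((9,9)))
    n,l,st,ce=cv2.connectedComponentsWithStats(m)
    for i in range(1,n):
        if st[i,4]<800: continue
        q=P[(l==i)&(z>.047)&(z<.063)]; r=cv2.minAreaRect(q[:,:2].astype(np.float32)*1000); b=cv2.boxPoints(r)
        e=max(b[1]-b[0],b[2]-b[1],key=np.linalg.norm)
        print(' glass',ce[i].round(),np.round(r[0]),np.round(r[1]),round(np.degrees(np.arctan2(e[1],e[0]))%180,1),np.median(q[:,2]))
    # white outlines
    hull=np.zeros_like(m); cs,_=cv2.findContours((l==1+np.argmax(st[1:,4])).astype(np.uint8),0,2); cv2.fillPoly(hull,[cv2.convexHull(max(cs,key=cv2.contourArea))],1)
    hull=cv2.erode(hull,np.ones((5,5)))
    w=((hull>0)&(hsv[...,2]>85)&(z>.045)&(z<.065)).astype(np.uint8)
    n,l,st,ce=cv2.connectedComponentsWithStats(w,connectivity=8)
    for i in range(1,n):
        if st[i,4]<60: continue
        q=P[l==i]; r=cv2.minAreaRect(q[:,:2].astype(np.float32)*1000);b=cv2.boxPoints(r)
        e=max(b[1]-b[0],b[2]-b[1],key=np.linalg.norm)
        print(' outline',ce[i].round(),st[i,4],np.round(r[0]),np.round(r[1]),round(np.degrees(np.arctan2(e[1],e[0]))%180,1),np.median(q[:,2]))
    for nm,pts in (('tub',{'scene':(472,222),'side':(196,165)}),('mug',{'scene':(170,175),'side':(463,250)}),('shaker',{'scene':(279,108),'side':(322,334)})):
        u,v=pts[N];print(nm,np.nanmedian(P[v-2:v+3,u-2:u+3].reshape(-1,3),0).round(3))
E
```

```text
scene table z -0.0004733574443162025
 brown/red px [210. 148.] 267 sat [ 12. 135. 107.] xy [ 520. -415.] size [85. 40.] long ang 15.8 z 0.044
 brown/red px [298. 163.] 300 sat [ 12. 135. 107.] xy [ 410. -189.] size [43. 87.] long ang 173.1 z 0.044
 brown/red px [244. 208.] 392 sat [ 12. 135. 107.] xy [ 615. -178.] size [86. 43.] long ang 1.5 z 0.044
 brown/red px [217. 253.] 782 sat [  1. 186. 153.] xy [ 749. -128.] size [50. 95.] long ang 157.1 z 0.043
 brown/red px [280. 270.] 803 sat [  1. 188. 156.] xy [692.   9.] size [96. 50.] long ang 29.2 z 0.043
 glass [400. 257.] [498. 148.] [390. 148.] 82.0 0.055519752871880546
 outline [344. 214.] 228 [482.  22.] [ 25. 118.] 172.9 0.05300304661561789
 outline [364. 229.] 345 [489.  88.] [ 73. 122.] 172.5 0.05577055280375798
 outline [398. 254.] 392 [502. 187.] [ 73. 123.] 172.3 0.05544173180448042
 outline [434. 283.] 422 [516. 286.] [ 72. 122.] 172.0 0.055695186937255226
tub [0.312 0.265 0.054]
mug [ 0.664 -0.403  0.047]
shaker [ 0.31  -0.349  0.093]
side table z -0.0005453479037779152
 brown/red px [360. 167.] 456 sat [  1. 209. 206.] xy [689.   5.] size [98. 51.] long ang 29.5 z 0.043
 brown/red px [409. 187.] 534 sat [  1. 208. 205.] xy [ 747. -137.] size [49. 99.] long ang 158.4 z 0.043
 brown/red px [383. 220.] 355 sat [ 13. 148. 148.] xy [ 613. -184.] size [85. 39.] long ang 4.6 z 0.044
 brown/red px [318. 263.] 444 sat [ 13. 147. 150.] xy [ 408. -194.] size [40. 82.] long ang 173.1 z 0.044
 brown/red px [421. 310.] 563 sat [ 13. 147. 150.] xy [ 518. -420.] size [83. 38.] long ang 15.0 z 0.044
 glass [270. 156.] [503. 182.] [310. 141.] 82.1 0.055048716685982324
 outline [255. 133.] 310 [518. 285.] [ 84. 124.] 172.1 0.054955461918091475
 outline [269. 153.] 342 [504. 185.] [ 81. 124.] 171.3 0.05508787199492887
 outline [283. 175.] 398 [490.  87.] [ 80. 124.] 172.9 0.05515158207291615
tub [0.315 0.258 0.054]
mug [ 0.716 -0.359  0.029]
shaker [ 0.301 -0.363  0.094]
```

View pics/crop.png

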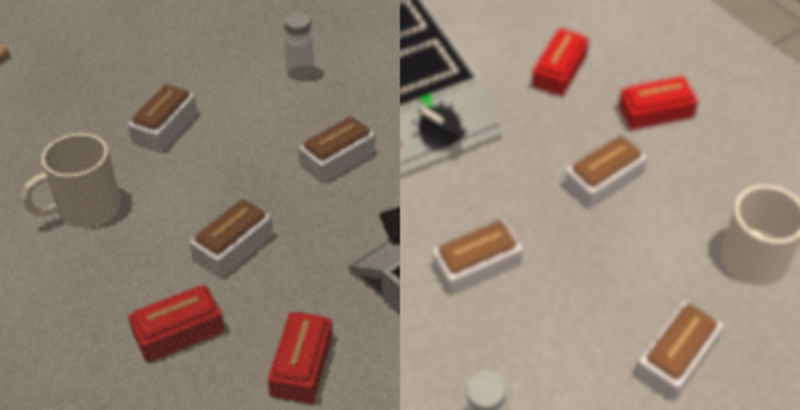

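The crop confirms three brown cakes in silver tins, clearly distinct from the two all-red blocks. Now a helper to express waypoints in tool units.

```bash
cat > way.py <<'E'
# usage: way.py x,y,z_grasp,yaw(deg of tool x) ... -> rows from current pose
import sys; from h import *
def rel(Rt,pt):
    s=ctrl.observe(); R0=R.from_quat(s['tcp_rot'])
    return (R0.inv().apply(pt-np.array(s['tcp_pos']))/.03).round(2).tolist(),(np.degrees((R0.inv()*Rt).as_rotvec())/5).round(2).tolist()
def down(yaw):
    a=np.radians(yaw); x=np.array([np.cos(a),np.sin(a),0]); z=np.array([0,0,-1.])
    return R.from_matrix(np.stack([x,np.cross(z,x),z],1))
if __name__=='__main__':
    s=ctrl.observe(); print(s['time'],s['tcp_pos'].round(4),s['joint_pos'].round(2),s['width'],s['gripper_force'])
    for a in sys.argv[1:]:
        x,y,z,w=map(float,a.split(',')); print(a,rel(down(w),np.array([x,y,z+.171])))
E
python3 way.py .45,.15,.22,166 .409,-.191,.15,173 .409,-.191,.024,173
```

```text
0.1 [0.1948 0.5407 0.4038] [ 1.01  0.16  1.6   0.    1.39 -0.21] 0.999103502968006 0.0
.45,.15,.22,166 ([-12.42, -9.37, 0.44], [-0.02, -0.0, -1.16])
.409,-.191,.15,173 ([-14.99, -20.52, 2.79], [-0.02, -0.01, -2.56])
.409,-.191,.024,173 ([-14.99, -20.52, 6.99], [-0.02, -0.01, -2.56])
```

>>> servo_tool(commands=[[[-12.4,-9.4,0.4],[0,0,-1.2]],[[-12.4,-9.4,0.4],[0,0,-1.2]],[[-12.4,-9.4,0.4],[0,0,-1.2]],[[-12.4,-9.4,0.4],[0,0,-1.2]],[[-12.4,-9.4,0.4],[0,0,-1.2]],[[-12.4,-9.4,0.4],[0,0,-1.2]],[[-12.4,-9.4,0.4],[0,0,-1.2]],[[-12.4,-9.4,0.4],[0,0,-1.2]],[[-12.4,-9.4,0.4],[0,0,-1.2]],[[-12.4,-9.4,0.4],[0,0,-1.2]],[[-15,-20.5,2.8],[0,0,-2.6]],[[-15,-20.5,2.8],[0,0,-2.6]]], jaw=-1)

```text
time: 1.1
tcp_pos: [0.4203, 0.1142, 0.3795]
tcp_rot: [0.057, 0.998, 0.0, 0.0]
contact_force: [0.4, -0.2, 0.2]
width: 1.0
gripper_force: 0.0
```

```bash
python3 way.py .409,-.191,.12,173 .409,-.191,.024,173
```

```text
1.1 [0.4203 0.1142 0.3795] [-0.01 -0.2   2.    0.    1.34 -1.47] 0.9996177141034192 0.0
.409,-.191,.12,173 ([-0.79, -10.15, 2.95], [0.0, 0.01, 0.09])
.409,-.191,.024,173 ([-0.78, -10.15, 6.15], [0.0, 0.01, 0.09])
```

>>> servo_tool(commands=[[[-0.8,-10.15,2.5],[0,0,0]],[[-0.8,-10.15,2.5],[0,0,0]],[[-0.8,-10.15,2.5],[0,0,0]],[[-0.8,-10.15,2.5],[0,0,0]],[[-0.8,-10.15,2.5],[0,0,0]],[[-0.8,-10.15,2.5],[0,0,0]],[[-0.8,-10.15,2.5],[0,0,0]],[[-0.8,-10.15,2.5],[0,0,0]],[[-0.8,-10.15,2.5],[0,0,0]],[[-0.8,-10.15,2.5],[0,0,0]],[[-0.8,-10.15,2.5],[0,0,0]]])

```text
time: 2.02
tcp_pos: [0.4074, -0.1888, 0.3043]
tcp_rot: [0.059, 0.998, 0.0, -0.0]
contact_force: [0.2, 0.4, -0.5]
width: 0.997
gripper_force: 0.0
```

```bash
cat > wr.py <<'E'
import sys; from h import *
c=cam('wrist'); cv2.imwrite(sys.argv[1],c['frame']); P=cloud(c); h=cv2.cvtColor(c['frame'],cv2.COLOR_BGR2HSV); z=P[...,2]
m=((z>.03)&(z<.06)&(h[...,0]>6)&(h[...,0]<20)&(h[...,1]>90)).astype(np.uint8)
n,l,st,ce=cv2.connectedComponentsWithStats(m)
for i in range(1,n):
    if st[i,4]<300: continue
    q=P[l==i]; r=cv2.minAreaRect(q[:,:2].astype(np.float32)*1000); b=cv2.boxPoints(r); e=max(b[1]-b[0],b[2]-b[1],key=np.linalg.norm)
    print('brown',ce[i].round(),st[i,4],np.round(r[0],1),np.round(r[1]),round(np.degrees(np.arctan2(e[1],e[0]))%180,1),np.median(q[:,2]).round(3))
print(np.nanmedian(z[np.abs(z)<.03]))
E
python3 wr.py pics/w1.png; python3 way.py .409,-.191,.024,173
```

```text
brown [313. 205.] 4093 [ 409.  -189.9] [41. 85.] 171.8 0.043
brown [343. 357.] 511 [ 577.  -180.2] [40. 16.] 86.1 0.042
-0.0013459620245430404
2.0667 [ 0.4075 -0.1884  0.3045] [-0.7  -0.07  2.04  0.    1.17 -2.16] 1.0002332266371512 0.0
.409,-.191,.024,173 ([-0.06, -0.08, 3.65], [0.01, -0.0, 0.05])
```

View pics/w1.png

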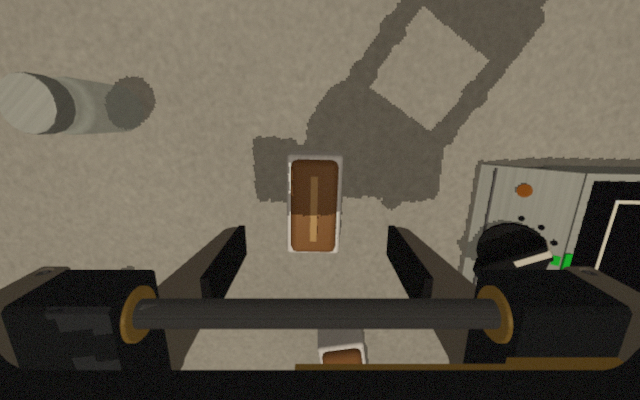

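Wrist view: cake B at (313,205) sits between the open fingers and the measurement agrees. Descending.

>>> servo_tool(commands=[[[-0.05,-0.05,1.3],[0,0,0.1]],[[-0.05,-0.05,2.5],[0,0,0.1]],[[-0.05,-0.05,3.3],[0,0,0.1]],[[-0.05,-0.05,3.65],[0,0,0.1]],[[-0.05,-0.05,3.65],[0,0,0.1]]])

```text
time: 2.48
tcp_pos: [0.408, -0.1893, 0.193]
tcp_rot: [0.063, 0.998, 0.002, -0.002]
contact_force: [-0.0, -0.1, 0.1]
width: 1.005
gripper_force: 0.0
```

>>> servo_tool(commands=[[[0,0,0],[0,0,0]],[[0,0,0],[0,0,0]],[[0,0,0],[0,0,0]],[[0,0,0],[0,0,0]],[[0,0,0],[0,0,0]],[[0,0,0],[0,0,0]],[[0,0,-0.5],[0,0,0]],[[0,0,-1.5],[0,0,0]],[[0,0,-2.7],[0,0,0]],[[0,0,-4],[0,0,0]],[[0,0,-4],[0,0,0]],[[0,0,-4],[0,0,0]]], jaw=1)

```text
time: 3.48
tcp_pos: [0.4094, -0.1917, 0.3173]
tcp_rot: [0.064, 0.998, -0.002, 0.002]
contact_force: [-0.1, 0.9, -2.2]
width: 0.539
gripper_force: 30.0
```

```bash
python3 way.py .517,.285,.145,172 .517,.285,.08,172
```

```text
3.4833 [ 0.4094 -0.1917  0.3173] [-0.71 -0.08  2.02  0.    1.19 -2.15] 0.5388962874313581 29.957834780216217
.517,.285,.145,172 ([-1.53, 16.22, 0.0], [-0.03, 0.05, 0.14])
.517,.285,.08,172 ([-1.52, 16.22, 2.17], [-0.03, 0.05, 0.14])
```

>>> servo_tool(commands=[[[-1.5,16.2,0],[0,0,0.15]],[[-1.5,16.2,0],[0,0,0.15]],[[-1.5,16.2,0],[0,0,0.15]],[[-1.5,16.2,0],[0,0,0.15]],[[-1.5,16.2,0],[0,0,0.15]],[[-1.5,16.2,0],[0,0,0.15]],[[-1.5,16.2,0],[0,0,0.15]],[[-1.5,16.2,0],[0,0,0.15]],[[-1.5,16.2,0],[0,0,0.15]],[[-1.5,16.2,0],[0,0,0.15]],[[-1.5,16.2,0],[0,0,0.15]],[[-1.5,16.2,0],[0,0,0.15]]])

```text
time: 4.48
tcp_pos: [0.5144, 0.2881, 0.3122]
tcp_rot: [0.07, 0.998, -0.0, -0.002]
contact_force: [0.5, -0.7, -1.5]
width: 0.541
gripper_force: 30.0
```

>>> servo_tool(commands=[[[0,0,0],[0,0,0]],[[0,0,0],[0,0,0]],[[0,0,0],[0,0,0]],[[0,0,0],[0,0,0]]])

```text
time: 4.82
tcp_pos: [0.5149, 0.2841, 0.3137]
tcp_rot: [0.071, 0.997, -0.001, -0.001]
contact_force: [0.2, -0.1, -1.5]
width: 0.543
gripper_force: 30.0
```

```bash
python3 way.py .517,.285,.078,172
```

```text
4.8167 [0.5149 0.2841 0.3137] [ 0.3   0.28  1.65 -0.    1.22 -1.13] 0.5426233634327959 29.957877695560455
.517,.285,.078,172 ([-0.07, 0.04, 2.16], [-0.02, -0.03, -0.03])
```

>>> servo_tool(commands=[[[-0.05,0.05,0.9],[0,0,0]],[[-0.05,0.05,1.6],[0,0,0]],[[-0.05,0.05,1.9],[0,0,0]],[[-0.05,0.05,2.05],[0,0,0]],[[-0.05,0.05,2.15],[0,0,0]],[[-0.05,0.05,2.15],[0,0,0]],[[-0.05,0.05,2.15],[0,0,0]]])

```text
time: 5.4
tcp_pos: [0.5166, 0.2853, 0.2545]
tcp_rot: [0.071, 0.998, -0.002, -0.002]
contact_force: [-15.2, -7.1, 27.3]
width: 0.544
gripper_force: 30.0
```

```bash
python3 way.py .517,.285,.078,172 .614,-.181,.16,183 .614,-.181,.1,183
```

```text
5.4 [0.5166 0.2853 0.2545] [ 0.3   0.36  1.67 -0.    1.12 -1.13] 0.543625466256495 30.009520947933197
.517,.285,.078,172 ([-0.02, -0.01, 0.18], [-0.04, -0.04, -0.02])
.614,-.181,.16,183 ([-5.4, -14.94, -2.52], [-0.03, -0.05, -2.22])
.614,-.181,.1,183 ([-5.4, -14.93, -0.52], [-0.03, -0.05, -2.22])
```

>>> servo_tool(commands=[[[0,0,-0.1],[0,0,0]],[[0,0,-0.12],[0,0,0]],[[0,0,-0.12],[0,0,0]]])

```text
time: 5.65
tcp_pos: [0.5173, 0.2859, 0.2547]
tcp_rot: [0.071, 0.997, 0.0, 0.001]
contact_force: [-0.2, -0.6, 4.7]
width: 0.54
gripper_force: 30.0
```

>>> servo_tool(commands=[[[0,0,0],[0,0,0]],[[0,0,0],[0,0,0]],[[0,0,0],[0,0,0]],[[0,0,0],[0,0,0]],[[0,0,0],[0,0,0]],[[0,0,-1.2],[0,0,0]],[[0,0,-2.5],[0,0,0]],[[0,0,-3],[0,0,0]],[[0,0,-3],[0,0,0]]], jaw=-1)

```text
time: 6.4
tcp_pos: [0.5184, 0.287, 0.3496]
tcp_rot: [0.07, 0.998, 0.002, 0.004]
contact_force: [-0.2, -0.1, 0.3]
width: 0.998
gripper_force: 0.0
```

```bash
cat > wr.py <<'E'
import sys; from h import *
c=cam(sys.argv[1]); P=cloud(c); h=cv2.cvtColor(c['frame'],cv2.COLOR_BGR2HSV); z=P[...,2]
if len(sys.argv)>2: cv2.imwrite(sys.argv[2],c['frame'])
m=((z>.03)&(z<.12)&(h[...,0]>6)&(h[...,0]<20)&(h[...,1]>90)&(P[...,0]>.2)&(P[...,0]<.8)).astype(np.uint8)
n,l,st,ce=cv2.connectedComponentsWithStats(m)
for i in range(1,n):
    if st[i,4]<150: continue
    q=P[l==i]; r=cv2.minAreaRect(q[:,:2].astype(np.float32)*1000); b=cv2.boxPoints(r); e=max(b[1]-b[0],b[2]-b[1],key=np.linalg.norm)
    k=np.linalg.lstsq(np.c_[q[:,:2],np.ones(len(q))],q[:,2],rcond=None)[0]
    print('brown',ce[i].round(),st[i,4],np.round(r[0],1),np.round(r[1]),round(np.degrees(np.arctan2(e[1],e[0]))%180,1),np.median(q[:,2]).round(3),'slope',k[:2].round(3))
E
python3 wr.py wrist;python3 wr.py scene; python3 way.py .614,-.181,.16,183 .614,-.181,.1,183
```

```text
brown [313. 203.] 4411 [518.3 287. ] [41. 84.] 171.8 0.098 slope [0.016 0.012]
brown [210. 148.] 291 [ 519.7 -414.8] [85. 40.] 16.3 0.044 slope [-0.003 -0.021]
brown [245. 208.] 419 [ 614.8 -179.8] [43. 87.] 179.9 0.044 slope [-0.004 -0.021]
brown [437. 272.] 679 [520.2 287. ] [40. 86.] 171.7 0.099 slope [-0.01  -0.022]
6.5 [0.5169 0.2865 0.3442] [ 0.3   0.25  1.61 -0.    1.28 -1.13] 0.9999911660050378 0.0
.614,-.181,.16,183 ([-5.39, -14.98, 0.44], [0.0, 0.01, -2.21])
.614,-.181,.1,183 ([-5.39, -14.98, 2.44], [0.0, 0.01, -2.21])
```

>>> servo_tool(commands=[[[-5.4,-15,0.4],[0,0,-2]],[[-5.4,-15,0.4],[0,0,-2]],[[-5.4,-15,0.4],[0,0,-2]],[[-5.4,-15,0.4],[0,0,-2]],[[-5.4,-15,0.4],[0,0,-2]],[[-5.4,-15,0.4],[0,0,-2]],[[-5.4,-15,0.4],[0,0,-2]],[[-5.4,-15,0.4],[0,0,-2]],[[-5.4,-15,1],[0,0,-2]],[[-5.4,-15,1.5],[0,0,-2]],[[-5.4,-15,2.4],[0,0,-2]],[[-5.4,-15,2.4],[0,0,-2]]])

```text
time: 7.5
tcp_pos: [0.6137, -0.1839, 0.2694]
tcp_rot: [-0.016, 1.0, 0.0, -0.001]
contact_force: [0.2, 0.6, 1.1]
width: 0.997
gripper_force: 0.0
```

>>> servo_tool(commands=[[[0,0,0],[0,0,0]],[[0,0,0],[0,0,0]],[[0,0,0],[0,0,0]],[[0,0,0],[0,0,0]]])

```text
time: 7.83
tcp_pos: [0.6143, -0.1805, 0.2723]
tcp_rot: [-0.018, 1.0, 0.0, 0.0]
contact_force: [-0.4, -0.4, 0.1]
width: 0.998
gripper_force: 0.0
```

```bash
python3 wr.py wrist; python3 way.py .614,-.181,.024,182
```

```text
brown [ 13. 105.] 1980 [ 534.3 -394.5] [27. 65.] 167.1 0.042 slope [ 0.063 -0.159]
brown [316. 213.] 5274 [ 613.5 -179.8] [84. 42.] 1.9 0.043 slope [0.012 0.014]
brown [371. 349.] 250 [ 736.3 -126.2] [ 7. 36.] 159.9 0.045 slope [0.009 0.031]
7.8833 [ 0.6144 -0.1804  0.2728] [-0.47  0.45  1.51  0.    1.18 -2.08] 1.0021346682109062 0.0
.614,-.181,.024,182 ([0.02, -0.02, 2.59], [-0.0, 0.01, 0.01])
```

>>> servo_tool(commands=[[[0,0,1.2],[0,0,0]],[[0,0,2.1],[0,0,0]],[[0,0,2.55],[0,0,0]],[[0,0,2.55],[0,0,0]],[[0,0,2.55],[0,0,0]],[[0,0,2.55],[0,0,0]]])

```text
time: 8.38
tcp_pos: [0.6152, -0.1819, 0.1979]
tcp_rot: [-0.017, 1.0, -0.001, 0.002]
contact_force: [0.1, -0.5, 0.6]
width: 1.003
gripper_force: 0.0
```

>>> servo_tool(commands=[[[0,0,0],[0,0,0]],[[0,0,0],[0,0,0]],[[0,0,0],[0,0,0]],[[0,0,0],[0,0,0]],[[0,0,0],[0,0,0]],[[0,0,0],[0,0,0]],[[0,0,-0.5],[0,0,0]],[[0,0,-1.5],[0,0,0]],[[0,0,-2.7],[0,0,0]],[[0,0,-4],[0,0,0]],[[0,0,-4],[0,0,0]],[[0,0,-4],[0,0,0]]], jaw=1)

```text
time: 9.38
tcp_pos: [0.6151, -0.1822, 0.32]
tcp_rot: [-0.017, 1.0, -0.002, 0.003]
contact_force: [-0.4, -0.2, -2.0]
width: 0.54
gripper_force: 30.0
```

```bash
python3 way.py .503,.186,.145,172
```

```text
9.3833 [ 0.6151 -0.1822  0.32  ] [-0.48  0.4   1.48  0.    1.26 -2.08] 0.5402744200603039 29.99921143054962
.503,.186,.145,172 ([3.32, 12.39, 0.07], [-0.03, 0.08, 1.99])
```

>>> servo_tool(commands=[[[3.3,12.4,0],[0,0,2]],[[3.3,12.4,0],[0,0,2]],[[3.3,12.4,0],[0,0,2]],[[3.3,12.4,0],[0,0,2]],[[3.3,12.4,0],[0,0,2]],[[3.3,12.4,0],[0,0,2]],[[3.3,12.4,0],[0,0,2]],[[3.3,12.4,0],[0,0,2]],[[3.3,12.4,0],[0,0,2]],[[3.3,12.4,0],[0,0,2]],[[3.3,12.4,0],[0,0,2]],[[3.3,12.4,0],[0,0,2]]])

```text
time: 10.38
tcp_pos: [0.5022, 0.1866, 0.3146]
tcp_rot: [0.07, 0.998, -0.001, -0.001]
contact_force: [0.1, -1.1, -0.9]
width: 0.542
gripper_force: 30.0
```

>>> servo_tool(commands=[[[0,0,0],[0,0,0]],[[0,0,0],[0,0,0]],[[0,0,0],[0,0,0]]])

```text
time: 10.63
tcp_pos: [0.5032, 0.1853, 0.3154]
tcp_rot: [0.071, 0.997, -0.0, -0.0]
contact_force: [0.8, -0.3, -1.9]
width: 0.542
gripper_force: 30.0
```

```bash
python3 way.py .503,.186,.083,172
```

```text
10.6333 [0.5032 0.1853 0.3154] [ 0.13  0.15  1.8  -0.    1.2  -1.3 ] 0.5415945840145108 29.999311566352844
.503,.186,.083,172 ([0.01, 0.02, 2.05], [-0.0, -0.0, -0.04])
```

>>> servo_tool(commands=[[[0,0,0.9],[0,0,0]],[[0,0,1.6],[0,0,0]],[[0,0,1.85],[0,0,0]],[[0,0,1.95],[0,0,0]],[[0,0,2.02],[0,0,0]],[[0,0,2.02],[0,0,0]],[[0,0,2.02],[0,0,0]]])

```text
time: 11.22
tcp_pos: [0.5034, 0.1864, 0.2562]
tcp_rot: [0.071, 0.998, 0.0, 0.001]
contact_force: [0.3, -1.5, 0.4]
width: 0.542
gripper_force: 30.0
```

Near contact (~1–2 mm); press down slightly, then release and rise.

>>> servo_tool(commands=[[[0,0,0.06],[0,0,0]],[[0,0,0.08],[0,0,0]],[[0,0,0.08],[0,0,0]]])

```text
time: 11.47
tcp_pos: [0.5037, 0.1865, 0.2559]
tcp_rot: [0.07, 0.998, -0.0, 0.001]
contact_force: [-6.8, -3.6, 16.6]
width: 0.541
gripper_force: 30.0
```

>>> servo_tool(commands=[[[0,0,0],[0,0,0]],[[0,0,0],[0,0,0]],[[0,0,0],[0,0,0]],[[0,0,0],[0,0,0]],[[0,0,0],[0,0,0]],[[0,0,-1.2],[0,0,0]],[[0,0,-2.5],[0,0,0]],[[0,0,-3],[0,0,0]],[[0,0,-3],[0,0,0]]], jaw=-1)

```text
time: 12.22
tcp_pos: [0.5042, 0.1869, 0.3476]
tcp_rot: [0.07, 0.998, 0.001, 0.005]
contact_force: [-0.5, 0.1, -0.1]
width: 1.001
gripper_force: 0.0
```

```bash
python3 wr.py wrist;python3 wr.py scene; python3 way.py .519,-.417,.14,195.5 .519,-.417,.1,195.5
```

```text
brown [433. 200.] 4156 [518.6 285.7] [39. 85.] 172.1 0.099 slope [0.026 0.045]
brown [315. 205.] 4435 [505.4 187.4] [41. 84.] 171.8 0.098 slope [0.014 0.011]
brown [210. 148.] 289 [ 521.2 -414.4] [84. 40.] 14.5 0.044 slope [-0.008 -0.016]
brown [399. 243.] 599 [494.5 176.4] [ 66. 110.] 171.5 0.099 slope [0.019 0.068]
brown [437. 272.] 683 [503.  287.8] [ 45. 123.] 173.9 0.099 slope [0.002 0.012]
12.3167 [0.5027 0.1866 0.3426] [ 0.13  0.11  1.77  0.    1.25 -1.3 ] 1.0017512407049127 0.0
.519,-.417,.14,195.5 ([-3.36, -19.85, 1.05], [0.0, 0.01, -4.71])
.519,-.417,.1,195.5 ([-3.36, -19.85, 2.39], [0.0, 0.01, -4.71])
```

>>> servo_tool(commands=[[[-3.4,-19.85,1],[0,0,-4.7]],[[-3.4,-19.85,1],[0,0,-4.7]],[[-3.4,-19.85,1],[0,0,-4.7]],[[-3.4,-19.85,1],[0,0,-4.7]],[[-3.4,-19.85,1],[0,0,-4.7]],[[-3.4,-19.85,1],[0,0,-4.7]],[[-3.4,-19.85,1],[0,0,-4.7]],[[-3.4,-19.85,1],[0,0,-4.7]],[[-3.4,-19.85,1],[0,0,-4.7]],[[-3.4,-19.85,1],[0,0,-4.7]],[[-3.4,-19.85,1],[0,0,-4.7]],[[-3.4,-19.85,1],[0,0,-4.7]]])

```text
time: 13.32
tcp_pos: [0.5158, -0.3, 0.3156]
tcp_rot: [-0.134, 0.991, 0.002, -0.001]
contact_force: [0.7, -0.1, 0.3]
width: 1.001
gripper_force: 0.0
```

```bash
python3 way.py .519,-.417,.1,195.5
```

```text
13.3167 [ 0.5158 -0.3     0.3156] [-0.73  0.3   1.62  0.    1.23 -2.57] 1.0011225101252226 0.0
.519,-.417,.1,195.5 ([0.93, -3.79, 1.48], [0.04, -0.03, -0.02])
```

>>> servo_tool(commands=[[[0.9,-3.6,1.4],[0,0,0]],[[0.9,-3.6,1.4],[0,0,0]],[[0.9,-3.6,1.4],[0,0,0]],[[0.9,-3.6,1.4],[0,0,0]],[[0.9,-3.6,1.4],[0,0,0]],[[0.9,-3.6,1.4],[0,0,0]],[[0.9,-3.6,1.4],[0,0,0]],[[0.9,-3.6,1.4],[0,0,0]]])

```text
time: 13.98
tcp_pos: [0.52, -0.4084, 0.277]
tcp_rot: [-0.135, 0.991, -0.0, 0.0]
contact_force: [0.0, 0.3, -0.1]
width: 0.999
gripper_force: 0.0
```

```bash
python3 wr.py wrist; python3 way.py .519,-.417,.025,195.5
```

```text
brown [305. 206.] 5159 [ 518.  -417.7] [84. 42.] 15.6 0.043 slope [0.009 0.008]
14.0333 [ 0.52   -0.4085  0.2772] [-0.85  0.49  1.44  0.    1.21 -2.69] 1.0034601299407577 0.0
.519,-.417,.025,195.5 ([0.11, -0.26, 2.71], [-0.01, 0.0, 0.0])
```

>>> servo_tool(commands=[[[0.1,-0.28,1.2],[0,0,0]],[[0.1,-0.28,2.1],[0,0,0]],[[0.1,-0.28,2.7],[0,0,0]],[[0.1,-0.28,2.7],[0,0,0]],[[0.1,-0.28,2.7],[0,0,0]],[[0.1,-0.28,2.7],[0,0,0]]])

```text
time: 14.53
tcp_pos: [0.5195, -0.4186, 0.1971]
tcp_rot: [-0.135, 0.991, -0.001, 0.001]
contact_force: [-0.5, 0.1, 0.9]
width: 1.002
gripper_force: 0.0
```

>>> servo_tool(commands=[[[0,0,0],[0,0,0]],[[0,0,0],[0,0,0]],[[0,0,0],[0,0,0]],[[0,0,0],[0,0,0]],[[0,0,0],[0,0,0]],[[0,0,0],[0,0,0]],[[0,0,-0.5],[0,0,0]],[[0,0,-1.5],[0,0,0]],[[0,0,-2.7],[0,0,0]],[[0,0,-4],[0,0,0]],[[0,0,-4],[0,0,0]],[[0,0,-4],[0,0,0]]], jaw=1)

```text
time: 15.53
tcp_pos: [0.5195, -0.4193, 0.3198]
tcp_rot: [-0.134, 0.991, -0.003, 0.002]
contact_force: [0.6, -0.1, -2.5]
width: 0.544
gripper_force: 30.0
```

```bash
python3 way.py .490,.088,.16,172
```

```text
15.5333 [ 0.5195 -0.4193  0.3198] [-0.86  0.46  1.4  -0.    1.28 -2.7 ] 0.5437312734313764 29.96815860271454
.490,.088,.16,172 ([-3.55, 16.56, -0.47], [-0.07, 0.05, 4.69])
```

>>> servo_tool(commands=[[[-3.55,16.5,-0.3],[0,0,4.7]],[[-3.55,16.5,-0.3],[0,0,4.7]],[[-3.55,16.5,-0.3],[0,0,4.7]],[[-3.55,16.5,-0.3],[0,0,4.7]],[[-3.55,16.5,-0.3],[0,0,4.7]],[[-3.55,16.5,-0.3],[0,0,4.7]],[[-3.55,16.5,-0.3],[0,0,4.7]],[[-3.55,16.5,-0.3],[0,0,4.7]],[[-3.55,16.5,-0.3],[0,0,4.7]],[[-3.55,16.5,-0.3],[0,0,4.7]],[[-3.55,16.5,-0.3],[0,0,4.7]],[[-3.55,16.5,-0.3],[0,0,4.7]]])

```text
time: 16.53
tcp_pos: [0.4886, 0.0825, 0.3227]
tcp_rot: [0.07, 0.998, 0.0, -0.002]
contact_force: [1.3, -0.2, -2.3]
width: 0.542
gripper_force: 30.0
```

>>> servo_tool(commands=[[[0,0,0],[0,0,0]],[[0,0,0],[0,0,0]],[[0,0,0],[0,0,0]]])

```text
time: 16.78
tcp_pos: [0.4896, 0.0802, 0.3231]
tcp_rot: [0.07, 0.998, -0.0, -0.001]
contact_force: [-0.2, -0.3, -1.2]
width: 0.542
gripper_force: 30.0
```

```bash
python3 way.py .490,.088,.083,172
```

```text
16.7833 [0.4896 0.0802 0.3231] [-0.08  0.03  1.9  -0.    1.21 -1.51] 0.5419578704282352 29.968254268169403
.490,.088,.083,172 ([0.02, 0.26, 2.3], [-0.01, -0.03, -0.01])
```

>>> servo_tool(commands=[[[0,0.26,0.9],[0,0,0]],[[0,0.26,1.6],[0,0,0]],[[0,0.26,2.05],[0,0,0]],[[0,0.26,2.2],[0,0,0]],[[0,0.26,2.3],[0,0,0]],[[0,0.26,2.3],[0,0,0]],[[0,0.26,2.3],[0,0,0]]])

```text
time: 17.37
tcp_pos: [0.4918, 0.0872, 0.256]
tcp_rot: [0.071, 0.997, -0.0, 0.001]
contact_force: [-0.2, 0.1, -2.3]
width: 0.541
gripper_force: 30.0
```

>>> servo_tool(commands=[[[0,0,0.05],[0,0,0]],[[0,0,0.08],[0,0,0]],[[0,0,0.08],[0,0,0]]])

```text
time: 17.62
tcp_pos: [0.4922, 0.0876, 0.2548]
tcp_rot: [0.07, 0.998, -0.0, 0.001]
contact_force: [-1.7, -0.2, 6.6]
width: 0.54
gripper_force: 30.0
```

>>> servo_tool(commands=[[[0,0,0],[0,0,0]],[[0,0,0],[0,0,0]],[[0,0,0],[0,0,0]],[[0,0,0],[0,0,0]],[[0,0,0],[0,0,0]],[[0,0,-1.2],[0,0,0]],[[0,0,-2.5],[0,0,0]],[[0,0,-4],[0,0,0]],[[0,-3,-5],[0,0,0]],[[0,-3,-5],[0,0,0]],[[0,-3,-5],[0,0,0]],[[0,-3,-5],[0,0,0]]], jaw=-1)

```text
time: 18.62
tcp_pos: [0.4788, -0.0032, 0.4048]
tcp_rot: [0.072, 0.997, -0.001, 0.002]
contact_force: [-0.2, -0.3, 0.3]
width: 1.001
gripper_force: 0.0
```

```bash
python3 wr.py wrist pics/w2.png; python3 way.py; python3 - <<'E'
from h import *
c=cam('wrist'); np.savez('w2.npz',P=cloud(c),F=c['frame'])
E
```

```text
brown [593. 188.] 3419 [518.6 285.6] [42. 84.] 171.9 0.099 slope [0.023 0.088]
brown [498. 189.] 3286 [514.1 202.7] [75. 96.] 172.1 0.099 slope [-0.01  -0.068]
brown [403. 189.] 2968 [492.8  88. ] [40. 84.] 171.6 0.099 slope [0.017 0.042]
18.6667 [ 0.4787 -0.0018  0.4036] [-0.26 -0.1   1.86  0.    1.38 -1.68] 0.9991966980292774 0.0
```

View pics/w2.png

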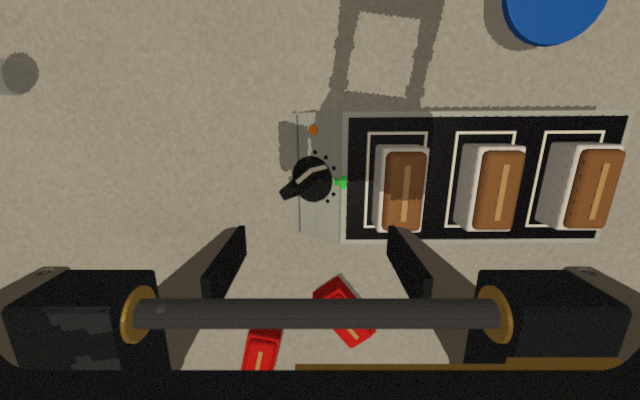

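All three cakes are in their outlines. The dial is at about (312,180), with its white pointer toward the upper right of the green mark (341,182). Next I measure the bar in the panel frame.

```bash
cat > dial.py <<'E'
from h import *
a=np.radians(-8); xt=np.array([np.cos(a),np.sin(a),0]); yt=np.array([-np.sin(a),np.cos(a),0]); z=np.array([0,0,1.])
c35,s35=np.cos(np.radians(35)),np.sin(np.radians(35))
n=c35*z-s35*yt; u=c35*yt+s35*z
O=np.array([.504,.187,0]); E=O-.163*yt+.055*z   # top edge of panel, middle
B=np.stack([xt,u,n],1)
def meas(M,h0=.03):
    q=(M['P']-E)@B; hsv=cv2.cvtColor(M['F'],cv2.COLOR_BGR2HSV)
    near=(abs(q[...,0])<.06)&(q[...,1]>-.09)&(q[...,1]<.0)
    pan=near&(hsv[...,2]>90)&(abs(q[...,2])<.012); print('panel n',np.median(q[pan][:,2]).round(4))
    g=(hsv[...,0]>45)&(hsv[...,0]<80)&(hsv[...,1]>120)&(abs(q[...,0])<.08)&(abs(q[...,1])<.1); print('green',g.sum(),np.median(q[g],0).round(4))
    d=near&(q[...,2]>.004)&(q[...,2]<.014)
    ce,r=cv2.minEnclosingCircle(q[d][:,:2].astype(np.float32)*1000); print('disc',d.sum(),np.round(ce,1),round(r,1))
    t=near&(q[...,2]>h0)&(q[...,2]<.056); Q=q[t]
    if len(Q)<10: print('no bar'); return
    r=cv2.minAreaRect(Q[:,:2].astype(np.float32)*1000); b=cv2.boxPoints(r); e=max(b[1]-b[0],b[2]-b[1],key=np.linalg.norm)
    ang=np.degrees(np.arctan2(e[0],e[1])); print('bar',len(Q),np.round(r[0],1),np.round(r[1],1),'angle cw from up',ang.round(1),'top n',np.percentile(Q[:,2],[50,95]).round(4))
    w=t&(hsv[...,2]>110)&(hsv[...,1]<90); 
    if w.any(): print('white',w.sum(),np.median(q[w],0).round(4))
if __name__=='__main__':
    import sys
    if len(sys.argv)>1:
        c=cam(sys.argv[1]); M=dict(P=cloud(c),F=c['frame'])
    else: M=np.load('w2.npz')
    meas(M)
E
python3 dial.py; python3 dial.py scene; python3 dial.py side
```

```text
panel n -0.0011
green 211 [-0.0034  0.0058  0.0009]
disc 867 [  0.1 -37.1] 29.7
bar 546 [  0.4 -37.5] [14.3 61. ] angle cw from up 141.9 top n [0.0369 0.0382]
white 94 [-0.0122 -0.0228  0.0374]
panel n 0.0002
green 17 [-0.0002  0.0013 -0.0014]
disc 144 [-14.9 -34.8] 44.5
bar 115 [  1.  -37.1] [17.8 60.3] angle cw from up 144.6 top n [0.0359 0.0391]
white 2 [-0.0164 -0.0234  0.036 ]
panel n 0.0003
green 29 [ 0.0002  0.0008 -0.0005]
disc 298 [ -2.2 -40.6] 66.8
bar 141 [ -0.1 -39.6] [14.2 58.9] angle cw from up 142.7 top n [0.0385 0.0422]
white 24 [-0.0111 -0.0255  0.0397]
```

```bash
cat > dway.py <<'E'
# dway.py ang h1 h2 ... : tool x along bar at angle cw-from-up (deg), grasp at heights n above panel
import sys; from dial import *; from way import rel
C=E+.0003*xt-.0375*u
def pose(ang,h):
    t=np.radians(ang); x=np.sin(t)*xt+np.cos(t)*u; zz=-n
    return R.from_matrix(np.stack([x,np.cross(zz,x),zz],1)), C+(h+.171)*n
if __name__=='__main__':
    s=ctrl.observe(); print(s['time'],s['joint_pos'].round(2),s['tcp_pos'].round(4),s['contact_force'].round(1),s['torque'].round(2),s['width'])
    for h in sys.argv[2:]: r=pose(float(sys.argv[1]),float(h)); print(h,r[1].round(3),rel(*r))
E
python3 dway.py -38 .12 .031
```

```text
18.8167 [-0.25 -0.09  1.86  0.    1.38 -1.68] [ 0.4785 -0.      0.402 ] [ 0.4  0.3 -0.1] [ 0.02  0.   -0.01] 1.0013475851025164
.12 [ 0.454 -0.17   0.272] ([0.01, -5.73, 4.33], [-6.51, 3.15, 10.06])
.031 [ 0.461 -0.12   0.199] ([0.0, -4.03, 6.77], [-6.51, 3.15, 10.06])
```

>>> servo_tool(commands=[[[0,-2,1],[-2,1,3]],[[0,-4,2],[-4,2,6]],[[0,-5.7,3],[-6.5,3.15,10.05]],[[0,-5.7,3],[-6.5,3.15,10.05]],[[0,-5.7,3.5],[-6.5,3.15,10.05]],[[0,-5.7,4],[-6.5,3.15,10.05]],[[0,-5.7,4.3],[-6.5,3.15,10.05]],[[0,-5.7,4.3],[-6.5,3.15,10.05]],[[0,-5.7,4.3],[-6.5,3.15,10.05]],[[0,-5.7,4.3],[-6.5,3.15,10.05]],[[0,-5.7,4.3],[-6.5,3.15,10.05]],[[0,-5.7,4.3],[-6.5,3.15,10.05]]], jaw=-0.3)

```text
time: 19.82
tcp_pos: [0.4549, -0.1696, 0.2738]
tcp_rot: [0.476, 0.827, 0.278, -0.112]
contact_force: [0.5, 0.3, -0.9]
width: 0.646
gripper_force: 0.0
```

>>> servo_tool(commands=[[[0,0,0],[0,0,0]],[[0,0,0],[0,0,0]],[[0,0,0],[0,0,0]]])

```text
time: 20.07
tcp_pos: [0.4548, -0.17, 0.2742]
tcp_rot: [0.476, 0.827, 0.278, -0.111]
contact_force: [-0.8, -0.6, -0.3]
width: 0.651
gripper_force: 0.0
```

```bash
python3 dway.py -38 .12 .031; python3 dial.py wrist
```

```text
20.0667 [-0.74  0.17  1.92  0.5   1.45 -1.43] [ 0.4548 -0.17    0.2742] [-0.8 -0.6 -0.3] [-0.34  0.03 -0.03] 0.6512950902375081
.12 [ 0.454 -0.17   0.272] ([-0.03, -0.05, 0.06], [-0.0, 0.03, 0.02])
.031 [ 0.461 -0.12   0.199] ([-0.02, -0.05, 3.02], [-0.0, 0.03, 0.02])
panel n -0.0008
green 313 [-0.      0.0006 -0.0003]
disc 1789 [-12.3 -39.6] 41.6
bar 1058 [  0.1 -38.1] [13.5 59.8] angle cw from up 142.1 top n [0.0373 0.0386]
white 222 [-0.0108 -0.0247  0.0381]
```

>>> servo_tool(commands=[[[0,-0.05,1],[0,0,0]],[[0,-0.05,2],[0,0,0]],[[0,-0.05,2.6],[0,0,0]],[[0,-0.05,2.9],[0,0,0]],[[0,-0.05,3],[0,0,0]],[[0,-0.05,3],[0,0,0]],[[0,-0.05,3],[0,0,0]]])

```text
time: 20.7
tcp_pos: [0.4612, -0.1206, 0.2006]
tcp_rot: [0.477, 0.826, 0.278, -0.111]
contact_force: [0.3, 0.0, 0.1]
width: 0.653
gripper_force: 0.0
```

>>> servo_tool(commands=[[[0,0,0],[0,0,0]],[[0,0,0],[0,0,0]],[[0,0,0],[0,0,0]],[[0,0,0],[0,0,0]],[[0,0,0],[0,0,0]],[[0,0,0],[0,0,0]],[[0,0,0],[0,0,0]]], jaw=1)

```text
time: 21.28
tcp_pos: [0.4603, -0.12, 0.1995]
tcp_rot: [0.476, 0.827, 0.278, -0.112]
contact_force: [-11.1, -9.3, 1.9]
width: 0.162
gripper_force: 6.8
```

```bash
python3 dway.py -38 .031; python3 dway.py 0 .031;python3 dial.py scene
```

```text
21.2833 [-0.66  0.26  1.98  0.55  1.27 -1.45] [ 0.4603 -0.12    0.1995] [-11.1  -9.3   1.9] [-1.69  1.89  1.07] 0.16161967718944503
.031 [ 0.461 -0.12   0.199] ([-0.01, 0.02, 0.02], [-0.02, 0.02, 0.01])
21.2833 [-0.66  0.26  1.98  0.55  1.27 -1.45] [ 0.4603 -0.12    0.1995] [-11.1  -9.3   1.9] [-1.69  1.89  1.07] 0.16161967718944503
.031 [ 0.461 -0.12   0.199] ([-0.01, 0.02, 0.02], [-0.01, 0.03, 7.61])
panel n 0.0001
green 19 [-0.0007  0.0016 -0.0006]
disc 132 [-12.4 -38.7] 41.9
bar 204 [  2.4 -32.1] [42.4 54.6] angle cw from up 109.1 top n [0.039  0.0545]
white 8 [-0.0157 -0.0193  0.0386]
```

>>> servo_tool(commands=[[[0,0,0],[0,0,0]],[[0,0,0],[0,0,0]],[[0,0,0],[0,0,1]],[[0,0,0],[0,0,2]],[[0,0,0],[0,0,3]],[[0,0,0],[0,0,4]],[[0,0,0],[0,0,5]],[[0,0,0],[0,0,6]],[[0,0,0],[0,0,7]],[[0,0,0],[0,0,7.6]],[[0,0,0],[0,0,7.6]],[[0,0,0],[0,0,7.6]]])

```text
time: 22.33
tcp_pos: [0.4601, -0.1202, 0.1993]
tcp_rot: [0.72, 0.626, 0.226, -0.197]
contact_force: [-4.7, -4.6, 0.9]
width: 0.151
gripper_force: 30.0
```

```bash
python3 dway.py 0 .031;python3 dial.py side; python3 dial.py wrist; python3 - <<'E'
from h import *
cv2.imwrite('pics/w3.png',cam('wrist')['frame'])
E
```

```text
22.3333 [-0.66  0.26  1.98  0.55  1.27 -0.78] [ 0.4601 -0.1202  0.1993] [-4.7 -4.6  0.9] [-0.93  0.84  0.41] 0.15081313903631124
.031 [ 0.461 -0.12   0.199] ([0.01, 0.04, 0.02], [-0.01, 0.04, 0.01])
panel n -0.001
green 0 [nan nan nan]
disc 68 [ -3.3 -61.4] 56.8
no bar
panel n -0.0007
green 465 [ 0.0002  0.0022 -0.0016]
disc 1620 [-14.1 -37.6] 43.2
bar 3580 [  0.3 -36.9] [49.8 45. ] angle cw from up 40.7 top n [0.0375 0.0532]
white 493 [ 0.0003 -0.0205  0.0379]
  return _methods._mean(a, axis=axis, dtype=dtype,
  ret = um.true_divide(
```

View pics/w3.png

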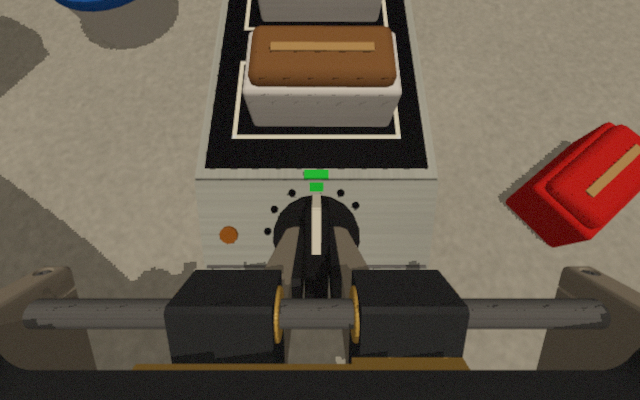

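The pointer (316,225) lines up with the green mark (316,187). Pulling straight out.

>>> servo_tool(commands=[[[0,0,-0.1],[0,0,0]],[[0,0,-0.2],[0,0,0]],[[0,0,-0.3],[0,0,0]],[[0,0,-0.4],[0,0,0]],[[0,0,-0.47],[0,0,0]],[[0,0,-0.47],[0,0,0]],[[0,0,-0.47],[0,0,0]],[[0,0,-0.47],[0,0,0]],[[0,0,-0.47],[0,0,0]]])

```text
time: 23.23
tcp_pos: [0.4588, -0.1272, 0.2095]
tcp_rot: [0.72, 0.626, 0.226, -0.197]
contact_force: [3.9, 2.8, -26.0]
width: 0.152
gripper_force: 30.0
```

```bash
python3 dway.py 0 .031 .043; python3 dial.py wrist
```

```text
23.2333 [-0.67  0.25  1.98  0.54  1.3  -0.78] [ 0.4588 -0.1272  0.2095] [  3.9   2.8 -26. ] [-2.8   0.07 -0.27] 0.15169530473095502
.031 [ 0.461 -0.12   0.199] ([0.01, 0.04, 0.44], [0.0, 0.02, -0.0])
.043 [ 0.46  -0.126  0.209] ([0.01, 0.04, 0.04], [0.0, 0.02, -0.0])
panel n -0.0007
green 458 [-0.0005  0.002  -0.0014]
disc 3 [ -0.8 -15.3] 15.6
bar 3299 [  3.1 -35.8] [40.3 56.1] angle cw from up 157.1 top n [0.0492 0.0525]
white 537 [ 0.0002 -0.0183  0.05  ]
```

The white pointer rose from 37.9 to 50.0 mm, so the dial is fully out and against its stop. Release and retreat.

>>> servo_tool(commands=[[[0,0,0.05],[0,0,0]],[[0,0,0.05],[0,0,0]],[[0,0,0.05],[0,0,0]],[[0,0,0.05],[0,0,0]],[[0,0,0.05],[0,0,0]],[[0,0,-0.6],[0,0,0]],[[0,0,-1.6],[0,0,0]],[[0,0,-2.6],[0,0,0]],[[0,0,-4],[0,0,0]],[[0,0,-4],[0,0,0]],[[0,0,-4],[0,0,0]],[[0,0,-4],[0,0,0]]], jaw=-0.3)

```text
time: 24.28
tcp_pos: [0.4497, -0.1956, 0.3095]
tcp_rot: [0.72, 0.626, 0.227, -0.196]
contact_force: [-1.6, -0.1, -0.5]
width: 0.654
gripper_force: 0.0
```

```bash
python3 dway.py 0 .1; python3 dial.py wrist; python3 wr.py wrist; python3 - <<'E'
from h import *
cv2.imwrite('pics/fin.png',cam('scene')['frame'])
E
```

```text
24.2833 [-0.79  0.13  1.87  0.48  1.54 -0.76] [ 0.4497 -0.1956  0.3095] [-1.6 -0.1 -0.5] [-0.26  0.11  0.02] 0.6536598404141414
.1 [ 0.456 -0.159  0.255] ([-0.01, 0.02, 2.19], [0.02, 0.01, 0.01])
panel n -0.0008
green 313 [ 0.0012 -0.0038  0.0003]
disc 1 [-59.9 -41.9] 0.0
bar 853 [  0.6 -38.3] [13.1 60. ] angle cw from up 179.8 top n [0.0493 0.0507]
white 166 [ 0.0002 -0.0192  0.05  ]
brown [318.  16.] 2161 [511.7 213.9] [101. 100.] 83.0 0.098 slope [-0.038 -0.276]
brown [319.  84.] 2822 [497.9 108.6] [85. 97.] 171.9 0.098 slope [-0.039 -0.278]
brown [496. 151.] 277 [691.3   8.9] [62.  7.] 29.0 0.045 slope [ 0.046 -0.081]
brown [601. 266.] 432 [ 748.4 -130.9] [ 8. 62.] 159.3 0.045 slope [-0.034 -0.093]
```

View pics/fin.png

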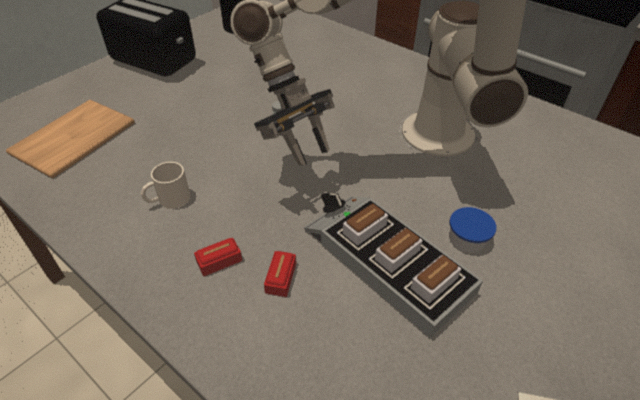

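The final view shows the cakes in their outlines at (366,222), (399,248) and (436,277). The dial is at the mark and 12 mm out, the gripper is clear, and the mug and tub haven't moved.

```bash
python3 -c "
from plant import ctrl
print(ctrl.finish_job())"
```

```text
the job is handed in; nothing more can be done
None
```

The job is handed in, with no verdict returned: by my last measurements each cake was upright within about 3 mm of its outline's centre, and the dial was at the green mark, 12 mm out, with the gripper clear of it.

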